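# Clamp the split bread board and keep the trigger squeezed

## Task

The split bread board has glue in its joint: set the bar clamp over it across the seam, near the middle of its length, grip on your side and a jaw outside each long edge, standing on the worktop. Pump the trigger until both pads press firmly on the board and the seam is closed, but do not squeeze so hard that its edges dent, and leave the other things alone. Finish while still holding the trigger squeezed, with the board in the clamp: do not let go.

Things in the scene. Friction and masses are not known exactly. Their poses are not given: they have to be found in the camera images.
- clamp: One-hand bar clamp, black plastic, bare steel bar; loose, 0.57 kg, stands on the feet of its two jaws, pistol grip up. Origin: on the worktop under the middle of the grip; x along the bar from grip to far jaw, z up. Head: x -47 to +54, y +-25, z 0 to 68 mm. Bar at z 34 to 54 mm, over the 20 mm board; its tail may reach x = -140. To set it over the board lift it more than 25 mm.
- clamp_grip (a point): Point in the middle of the pistol grip, 118 mm above the clamp's foot. The grip is 20 mm thick along the clamp's x (-10 to +10), 26 mm wide in y, z 68 to 152 mm. Pinch grip and trigger together from above, fingers closing along x, at z 105 to 135 mm: 56 mm over both at rest, 36 mm fully squeezed. The clamp can be carried like that (spends one stroke).
- trigger_end (a point): Middle of the trigger's round end (14 mm thick, 22 mm wide). The trigger stands in front (+x) of the grip on a pivot at clamp x = 18, z = 60 mm; the front of this end is at clamp x = +46 mm at rest, +26 mm fully squeezed, 121 to 124 mm above the worktop.
- clamp_trigger (a joint): Trigger angle, rad: 0 released (sprung back), 0.31 squeezed home; 3 to 8 N move it. A full stroke draws the far jaw one 8 mm tooth to the grip; release it fully before the next. Jaws tight: it stops well short of 0.31 (over 38 mm over grip and trigger); if it still goes home, pump again. Then 15 N of grip presses the pads with 10 to 16 N, 25 N with about 25, 36 N with about 45.
- clamp_bar (a joint): Travel of the bar and far jaw towards the grip, m, from 0 to 0.085; opening between the pads = 0.196 m minus this value. A ratchet lets it move only in the closing sense.
- near_pad: Rubber pad of the near jaw, 8 x 46 x 26 mm, on the clamp's head; gives up to 3 mm (20 N per mm). Origin: on the pad's face, level with the clamp's foot, at clamp x = 54 mm; axes as the clamp's.
- far_pad: The like pad of the far jaw, carried by the bar; origin on its face at clamp x = 250 mm minus the bar's travel, axes as the clamp's.
- half_near: Nearer half of a light wooden bread board split along its length: 70 mm across, 210 mm along the seam, 20 mm thick, 0.24 kg, loose, lying flat. Origin: underside, middle of its broken edge (the seam); x points across the seam to the other half (outer edge at x = -70 mm), y along the seam. Two dowel holes in the broken edge.
- half_far: Farther half, same size; origin underside, middle of its broken edge, x away from the seam (outer edge at x = +70 mm). Two 8 mm dowels at y = +-55 mm stand out 24 mm from its broken edge and already sit in the other half's holes; a gap of 3 to 7 mm is still open. The outer edges dent above 60 N.
- seam_left (a point): Left end (+y) of half_far's broken edge, 10 mm above the underside.
- seam_right (a point): Right end (-y) of half_far's broken edge, 10 mm above the underside.
- glue_bottle: Bystander: white glue bottle, 54 mm wide, 143 mm tall, origin under its centre.
- honey: Bystander: honey jar, 58 mm wide, 99 mm tall, origin under its centre.
- sugar: Bystander: white sugar pot with a knob lid, 77 mm wide, 88 mm tall, origin under its centre.

How it is judged:
By the outcome, as a careful person would: the job done as asked, in the order asked, and still so for the second after the job is handed in, while the arm keeps its last pose, push and grip.
It also fails if it takes over 61 s, if anything falls off the work surface, if the arm or the gripper's body presses on something with over 40 N, if the wrist force passes 120 N, or if a joint passes its speed limit or range.

## Robot

A 7-joint arm with a two-finger parallel gripper is mounted at the origin on a cart in front of the work surface, level with it; the furniture and walls round the work are solid. World frame = base frame: x ahead of the robot, y to its left, z up, the work surface at z = 0. Lengths are in m, angles in rad, forces in N, time in s.
With the tool pointing down it reaches from about 0.4 to 0.85 m from the base axis. Payload 10.4 kg.
Tool frame: the origin (TCP) lies midway between the tips of the shut fingers; the grasp point (between the pads) lies 19 mm behind it; z points along the fingers, x is the direction in which the jaws open and shut, and the axes are right-handed (so a half turn about z gives the same grasp; the last joint's range is limited). The gripper opens to 85 mm and grips with 20 to 120 N. Pads are 22 mm wide; open, the fingers measure 114 mm over their backs; the gripper's body (76 mm by 85 mm) begins 54 mm behind the grasp point. The pads swing forward as they close: fully open they stand 13 mm farther back than shut.
Start: joints at [1.101, 0.332, -0.065, 1.46, 0.022, 1.35, -0.088], TCP at [0.27, -0.564, 0.231] pointing down, gripper open.
Joint ranges: [-2.6, 2.6], [-0.5, 2.12], [-1.47, 1.34], [0.16, 2.42], [-1.27, 4.41], [0.06, 2.06], [-2.6, 2.6]. Speed limits (rad/s): [2.22, 2.22, 2.79, 2.79, 3.14, 3.14, 3.14].

## Interface

Orientations are given as a unit quaternion [x, y, z, w].
In Python, from workcell import monitor, eyes, ticket, models gives the robot as it stands.
- The arm moves only by the tool servo_tool, never from a script. Its argument "motion" is a list of rows, each a list of 7 numbers: the opening, from 0 (shut) to 1 (fully open), then the shift along the tool's x, y, z in m, then the turn, a rotation vector about the tool's x, y, z in degrees. In form: [[fingers, tx, ty, tz, rx, ry, rz], ...]. A call has 1 to 20 rows; each row is the pose to reach, as a shift and turn from the pose commanded when the call began, along the tool's axes at that moment; what a row does not reach only later rows make up. A row lasts 1/8 s, in which the tool goes at most 62.5 mm and 10.7 degrees, less where a joint would pass 70% of its speed; a pose out of reach is approached as far as the arm can. A call with a gripper value outside its range is refused whole. The fingers move at their own pace and stop on an object; "grip_force" is the grip in N (left out, the last holds). Time passes only in rows, so rows that repeat a pose let the fingers close. It gives the time, the measured TCP pose, the force and the opening at its end, in the units of the state.
- monitor.get_obs(): the state, without advancing time (a new reading comes with each control period).
- eyes.camera(name): name is "scene" or "side" or "wrist"; returns (picture, depth): 400x640x3 uint8, blue, green, red; 400x640 float32, m along the optical axis (not along the pixel's ray), 0 where there is no reading.
- eyes.camera_info(name): a dict with "intrinsics" (3x3 intrinsics, pixels), "extrinsics" (4x4, takes a point from world to camera coordinates); the wrist camera has in their place "tool_from_camera" (4x4, takes a point from camera to tool coordinates, whose origin is the TCP and whose axes are the tool frame's). Camera axes: x right, y down, z forward; pixel columns grow to the right and rows downward; lengths in m; the calibration is good to about 2 mm. A picture is of the moment at which its call begins: read the wrist's pose just before it. camera_info takes no time and is no camera call.
- ticket.hand_in(): hands the job in, once; it reports no verdict.
Trained networks look in the newest picture that a camera, given by its name, has taken for a name from the list of things; names that differ only in an ending like _2 or _b are one class to them, and where a whole thing is asked for, a point or a joint stands for the part that bears it (a point fixed in the world has none). Each returns a list of dicts, best first, with "confidence" (0 to 1); they miss things now and then, are a little off and sometimes report something else, mostly with a low value. They report only what shows in the picture. A call takes as long as a camera call.
- models.boxes_of(camera, thing): "point" ([x, y, z] in m, in the coordinates of the camera as it stood for that picture, good to about 4 mm: the middle of the surface that is visible of it).
The state is a dict: "clock": time; "joint_pos": joint angles; "joint_velocities": joint speeds; "tau": joint torques, N m; "position": TCP position; "ee_rot": TCP orientation; "ft_force": force on the tool from outside, world axes, zero at the start; "torque": the same for the moment, N m; "grip_width": opening from 0.0 (shut) to 1.0 (fully open).
Only numpy, scipy, OpenCV 4.12 (cv2) and the standard library are available. Lean on these libraries where they do the work, as an engineer would, in place of code of your own. Each camera call takes 0.05 s, during which the arm holds its last target. There are 200 camera calls.

## Working session

There is one attempt and no reset: what is moved stays moved. The work goes in short steps, Python scripts to look and compute and a tool call to move; the robot and the scene stay as the last step left them, time stands still between calls to the robot, and variables do not carry over. Pictures are saved under pics/ and viewed, about 8 in all and at most 12, crops included, and the job is handed in when it is done.

Besides the shell and the picture viewer there is one more tool, called after "Emit:" as a command line: name --pt "numbers of a row" for each row, then --argument value for the rest. servo_tool: Moves the arm, as the interface text tells. Its arguments: {"type":"object","properties":{"motion":{"type":"array"},"grip_force":{"type":"number"}},"required":["motion"]}

```bash
mkdir -p pics
cat > h.py <<'E'
import numpy as np, cv2
from workcell import monitor, eyes, ticket, models
from scipy.spatial.transform import Rotation as R
def T_wc(cam):
    i=eyes.camera_info(cam)
    if cam=="wrist":
        o=monitor.get_obs(); T=np.eye(4); T[:3,:3]=R.from_quat(o["ee_rot"]).as_matrix(); T[:3,3]=o["position"]
        return T@np.array(i["tool_from_camera"])
    return np.linalg.inv(np.array(i["extrinsics"]))
def shot(cam,fn):
    T=T_wc(cam); p,d=eyes.camera(cam); cv2.imwrite(f"pics/{fn}.png",p); np.savez(f"pics/{fn}.npz",d=d,T=T,K=eyes.camera_info(cam)["intrinsics"],p=p)
    return p,d,T
def find(cam,T,names):
    for n in names:
        for b in models.boxes_of(cam,n)[:2]:
            print(cam,n,round(b["confidence"],2),np.round((T@np.r_[b["point"],1])[:3],4))
def cloud(fn):
    z=np.load(f"pics/{fn}.npz"); d=z["d"];K=z["K"];v,u=np.mgrid[:400,:640]
    c=np.stack([(u-K[0,2])/K[0,0]*d,(v-K[1,2])/K[1,1]*d,d],-1)
    w=c@z["T"][:3,:3].T+z["T"][:3,3]; w[d==0]=np.nan
    return w,z["p"]
E
python3 - <<'E'
from h import *
for c in("scene","side"):
    p,d,T=shot(c,c+"0"); print(c,T[:3,3]); find(c,T,["clamp","clamp_grip","trigger_end","near_pad","far_pad","half_near","half_far","seam_left","seam_right","glue_bottle","honey","sugar"])
cv2.imwrite("pics/both.png",cv2.resize(np.vstack([cv2.imread("pics/scene0.png"),cv2.imread("pics/side0.png")]),(480,600)))
o=monitor.get_obs();print(o)
E
```

```text
scene [-0.60935291 -1.01558316  1.03489623]
scene clamp 0.76 [0.4783 0.235  0.0543]
scene clamp_grip 0.97 [0.481  0.2306 0.0534]
scene trigger_end 0.54 [0.4832 0.2404 0.1025]
scene trigger_end 0.44 [0.4813 0.2308 0.0537]
scene far_pad 0.44 [0.7081 0.203  0.0183]
scene half_near 0.82 [ 0.5865 -0.1283  0.0228]
scene half_far 0.79 [ 0.6654 -0.1308  0.0194]
scene seam_left 0.8 [ 0.669  -0.1307  0.0268]
scene seam_right 0.79 [ 0.6704 -0.1318  0.0279]
scene seam_right 0.45 [ 0.5052 -0.4476  0.0545]
scene glue_bottle 0.8 [ 0.5025 -0.4503  0.0545]
scene honey 0.61 [ 0.5939 -0.4555  0.0617]
scene honey 0.19 [0.4831 0.2317 0.0515]
side [0.42832999 0.86954903 0.85163266]
side clamp 0.91 [0.4883 0.2455 0.0468]
side clamp_grip 0.72 [0.4926 0.2502 0.0527]
side near_pad 0.51 [0.6775 0.2272 0.0472]
side half_near 0.98 [ 0.5895 -0.1027  0.0195]
side half_far 0.66 [ 0.666  -0.104   0.0184]
side seam_left 0.96 [ 0.663  -0.1035  0.0252]
side seam_right 0.6 [ 0.6669 -0.0983  0.0209]
side seam_right 0.46 [ 0.6885 -0.3373  0.0529]
side glue_bottle 0.73 [ 0.5179 -0.424   0.067 ]
side glue_bottle 0.53 [0.4892 0.2518 0.054 ]
side honey 0.58 [ 0.6117 -0.421   0.0661]
side sugar 0.75 [ 0.688  -0.3343  0.0535]
side sugar 0.61 [ 0.5212 -0.4195  0.0655]
{'clock': 1.3, 'joint_pos': array([ 1.10142198,  0.33221912, -0.06472097,  1.46010561,  0.02162616,
        1.34991178, -0.08847239]), 'joint_velocities': array([ 0.00106492, -0.00132037,  0.00015381, -0.00026923, -0.00050315,
        0.00016654, -0.00072065]), 'tau': array([-1.27455733e-04, -6.25239301e+01,  4.92614962e-02, -3.91838264e+01,
        1.65556086e-02,  1.68677037e-03, -1.86999694e-05]), 'position': array([ 0.27006224, -0.56365692,  0.23132296]), 'ee_rot': array([ 8.46200249e-01, -5.32865028e-01,  2.16854707e-05,  1.44099671e-05]), 'ft_force': array([ 0.869769  ,  0.19847835, -0.63174451]), 'torque': array([ 0.01351766,  0.00442539, -0.00348046]), 'grip_width': 1.0019309413177566}
```

View pics/scene0.png

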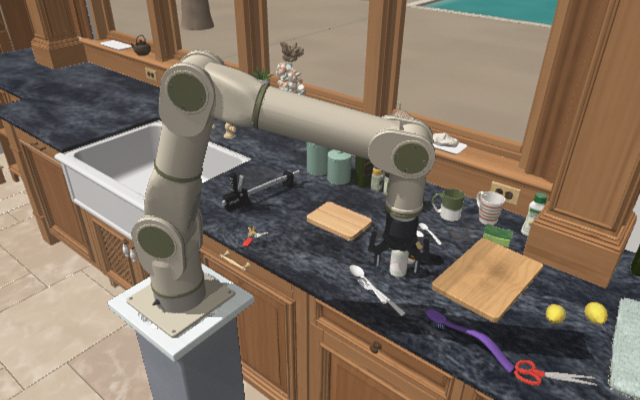

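View pics/side0.png

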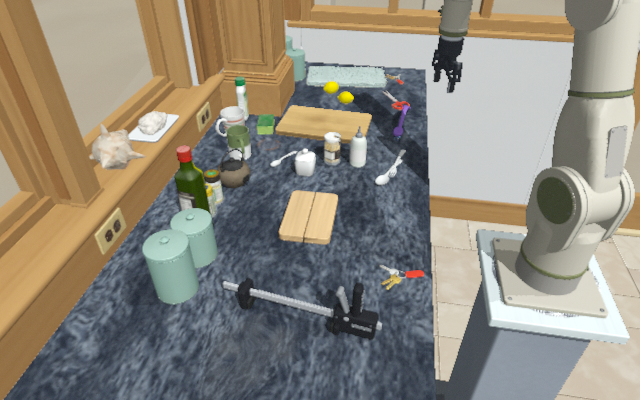

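The scene picture shows the clamp at about (260,187) and the small board at (340,220). In the side picture the grip is at (357,298), the trigger at (343,300), the far jaw at (245,293) and the board at (310,217). Next I'll get the geometry from depth.

Run:
```python
from h import *
for fn in("side0","scene0"):
    w,p=cloud(fn); f=p.astype(int)
    dark=f.max(-1)<75
    x,y,z=w[...,0],w[...,1],w[...,2]
    reg=(x>.35)&(x<.9)&(y>.08)&(y<.4)
    top=reg&(z>.09)&(z<.17)&(x<.65); P=w[top]; print(fn,"high pts",len(P))
    for a,b in((.09,.11),(.11,.13),(.13,.16)):
        Q=P[(P[:,2]>a)&(P[:,2]<b)]
        if len(Q): print(a,len(Q),np.round(np.percentile(Q,[2,50,98],axis=0),3).tolist())
    bar=reg&(z>.03)&(z<.075)
    Q=w[bar]; h=[(round(a,2),np.round(np.nanpercentile(Q[(Q[:,0]>a)&(Q[:,0]<a+.02)],[2,50,98],axis=0)[:,1:],3).tolist()) for a in np.arange(.38,.88,.02) if ((Q[:,0]>a)&(Q[:,0]<a+.02)).sum()>3]
    for r in h: print(r)
    b=(x>.45)&(x<.8)&(y>-.3)&(y<.05)&(z>.012)&(z<.03)&(f[...,2]>130)&(f[...,2]-f[...,0]>25)
    n,l,s,c=cv2.connectedComponentsWithStats(b.astype(np.uint8))
    for i in range(1,n):
        if s[i,4]>150:
            Q=w[l==i]; r=cv2.minAreaRect(Q[:,:2].astype(np.float32)*1000); print("wood",s[i].tolist(),r,np.round(np.median(Q[:,2]),4)); print(cv2.boxPoints(r).round(0).tolist())
cv2.imwrite("pics/crop.png",cv2.resize(cv2.imread("pics/side0.png")[180:350,210:400],None,fx=4,fy=3.5,interpolation=cv2.INTER_CUBIC)[:, :800])
```

```text
side0 high pts 420
0.09 119 [[0.444, 0.239, 0.091], [0.463, 0.255, 0.099], [0.491, 0.262, 0.11]]
0.11 152 [[0.445, 0.234, 0.11], [0.487, 0.253, 0.123], [0.5, 0.262, 0.129]]
0.13 149 [[0.445, 0.24, 0.131], [0.455, 0.257, 0.148], [0.465, 0.262, 0.154]]
(np.float64(0.4), [[0.242, 0.035], [0.26, 0.058], [0.272, 0.07]])
(np.float64(0.42), [[0.239, 0.032], [0.266, 0.066], [0.271, 0.07]])
(np.float64(0.44), [[0.242, 0.034], [0.264, 0.061], [0.268, 0.073]])
(np.float64(0.46), [[0.235, 0.033], [0.261, 0.062], [0.265, 0.074]])
(np.float64(0.48), [[0.233, 0.031], [0.258, 0.063], [0.263, 0.07]])
(np.float64(0.5), [[0.237, 0.031], [0.245, 0.05], [0.262, 0.067]])
(np.float64(0.52), [[0.234, 0.035], [0.24, 0.048], [0.243, 0.056]])
(np.float64(0.54), [[0.231, 0.035], [0.237, 0.048], [0.241, 0.056]])
(np.float64(0.56), [[0.228, 0.035], [0.234, 0.048], [0.236, 0.054]])
(np.float64(0.58), [[0.224, 0.036], [0.231, 0.048], [0.235, 0.056]])
(np.float64(0.6), [[0.222, 0.036], [0.228, 0.048], [0.231, 0.055]])
(np.float64(0.62), [[0.218, 0.034], [0.225, 0.048], [0.228, 0.055]])
(np.float64(0.64), [[0.216, 0.
[... 1969 characters left out ...]
48], [0.226, 0.06]])
(np.float64(0.68), [[0.188, 0.03], [0.211, 0.05], [0.221, 0.059]])
(np.float64(0.7), [[0.184, 0.031], [0.201, 0.05], [0.231, 0.067]])
(np.float64(0.72), [[0.187, 0.039], [0.205, 0.06], [0.228, 0.067]])
(np.float64(0.74), [[0.195, 0.04], [0.202, 0.049], [0.211, 0.06]])
(np.float64(0.76), [[0.198, 0.04], [0.2, 0.05], [0.209, 0.056]])
(np.float64(0.84), [[0.081, 0.032], [0.184, 0.054], [0.223, 0.074]])
(np.float64(0.86), [[0.117, 0.031], [0.164, 0.05], [0.228, 0.074]])
wood [307, 202, 65, 37, 1315] ((631.6179809570312, -121.72267150878906), (155.44549560546875, 214.15650939941406), 0.8666466474533081) 0.0233
[[552.0, -16.0], [556.0, -230.0], [711.0, -228.0], [708.0, -13.0]]
```

View pics/crop.png

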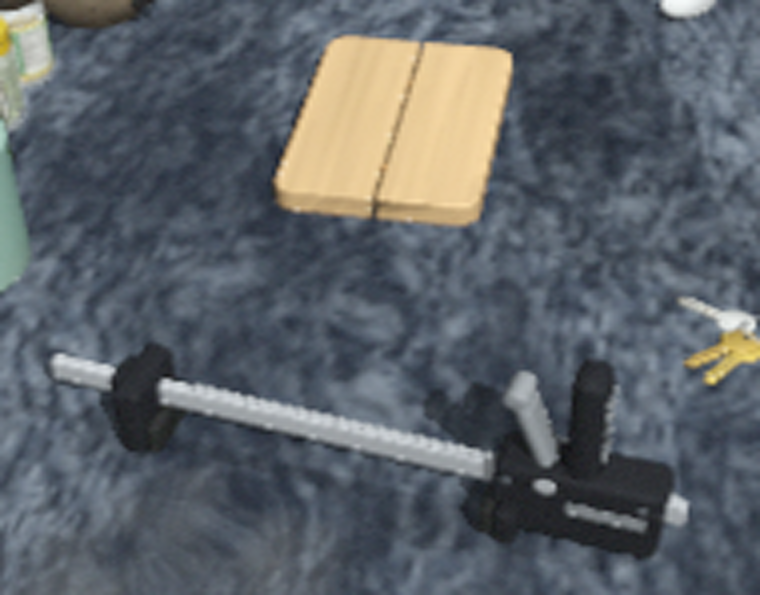

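The third picture shows the clamp with its trigger leaning forward of the grip and the bar yawed about -8.6°. The grip is centred near (0.455, 0.248), which agrees with the bar line, and the far jaw is at 0.70, so travel is about 0. The board is centred at (0.630, -0.121) with about +1° yaw. I'll move to hover over the clamp.

Emit:
servo_tool --pt "1 -0.05 -0.05 0 0 0 -5" --pt "1 -0.1 -0.1 0 0 0 -10" --pt "1 -0.15 -0.17 0 0 0 -15" --pt "1 -0.2 -0.23 0 0 0 -20" --pt "1 -0.25 -0.29 0 0 0 -25" --pt "1 -0.296 -0.341 0 0 0 -30" --pt "1 -0.35 -0.37 0 0 0 -35" --pt "1 -0.4 -0.4 0 0 0 -40" --pt "1 -0.45 -0.425 0 0 0 -45" --pt "1 -0.5 -0.455 0 0 0 -50" --pt "1 -0.55 -0.48 0 0 0 -55.8" --pt "1 -0.6 -0.51 0 0 0 -55.8" --pt "1 -0.6425 -0.532 0 0 0 -55.8" --pt "1 -0.6425 -0.532 0 0 0 -55.8" --pt "1 -0.6425 -0.532 0 0 0 -55.8" --pt "1 -0.6425 -0.532 0 0 0 -55.8" --grip_force 20

```text
clock: 3.3
position: [0.4724, 0.2446, 0.2311]
ee_rot: [0.997, -0.075, -0.0, 0.0]
ft_force: [-0.7, -0.5, -0.1]
grip_width: 0.998
```

Run:
```python
from h import *
o=monitor.get_obs(); print(o["position"],R.from_quat(o["ee_rot"]).as_matrix().round(3).tolist(),o["clock"],o["joint_pos"].round(2))
p,d,T=shot("wrist","w0"); find("wrist",T,["clamp_grip","trigger_end"])
w,_=cloud("w0"); z=w[...,2]
for a,b in((.085,.105),(.115,.13),(.145,.16)):
    m=(z>a)&(z<b); 
    if m.sum()<10: continue
    r=cv2.minAreaRect(w[m][:,:2].astype(np.float32)*1000); print(a,m.sum(),r,np.round(np.percentile(w[m],[2,50,98],axis=0),3).tolist())
m=(z>.04)&(z<.058)&(w[...,0]>.52)&(w[...,0]<.7)&(w[...,1]>.2)&(w[...,1]<.26); Q=w[m]; print(m.sum(), np.polyfit(Q[:,0],Q[:,1],1) if m.sum()>20 else '')
```

```text
[0.47243112 0.24463783 0.23113284] [[0.989, -0.15, -0.0], [-0.15, -0.989, -0.001], [-0.0, 0.001, -1.0]] 3.3 [ 0.19  0.22 -0.86  1.67  0.17  1.33 -0.84]
wrist clamp_grip 0.58 [0.5072 0.2412 0.0565]
wrist trigger_end 0.6 [0.4894 0.2501 0.1198]
0.085 345 ((468.2988586425781, 251.8219451904297), (19.70947265625, 44.764976501464844), 75.71015167236328) [[0.448, 0.24, 0.085], [0.479, 0.255, 0.095], [0.489, 0.264, 0.104]]
0.115 684 ((473.85986328125, 250.19744873046875), (21.579042434692383, 56.83674240112305), 78.47391510009766) [[0.452, 0.236, 0.116], [0.493, 0.249, 0.127], [0.502, 0.264, 0.129]]
0.145 926 ((457.2193298339844, 252.16380310058594), (24.047008514404297, 19.5291805267334), 80.2041244506836) [[0.448, 0.241, 0.146], [0.458, 0.253, 0.151], [0.467, 0.263, 0.154]]
1901 [-0.14658258  0.31902952]
```

View pics/w0.png

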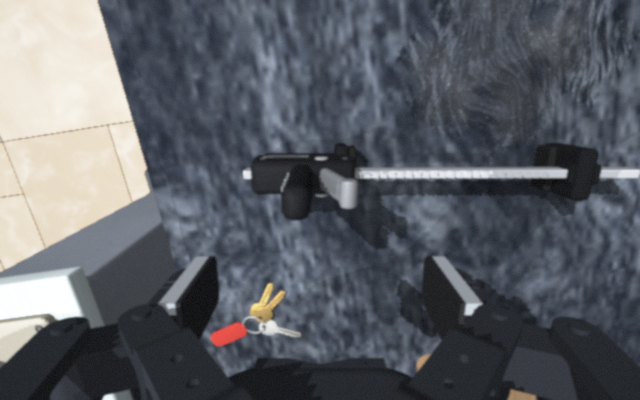

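The wrist view shows the grip at (296,192), the trigger end at (348,190) and the bar parallel to the finger closing direction. A small correction, then descend and pinch.

Emit:
servo_tool --pt "1 0.002 -0.005 0.04 0 0 0" --pt "1 0.002 -0.005 0.09 0 0 0" --pt "1 0.002 -0.005 0.12 0 0 0" --pt "1 0.002 -0.005 0.133 0 0 0" --pt "1 0.002 -0.005 0.133 0 0 0" --pt "0.6 0.002 -0.005 0.133 0 0 0" --pt "0.5 -0.001 -0.005 0.133 0 0 0" --pt "0.3 -0.005 -0.005 0.133 0 0 0" --pt "0.3 -0.008 -0.005 0.133 0 0 0" --pt "0.3 -0.008 -0.005 0.133 0 0 0" --pt "0.3 -0.008 -0.005 0.133 0 0 0" --grip_force 35

```text
clock: 4.82
position: [0.4667, 0.253, 0.1006]
ee_rot: [0.997, -0.075, 0.002, -0.001]
ft_force: [0.8, 0.3, 10.0]
grip_width: 0.402
```

Run:
```python
from h import *
o=monitor.get_obs(); print(o["position"],o["grip_width"]*85,o["clock"])
p,d,T=shot("side","s1"); cv2.imwrite("pics/s1c.png",cv2.resize(p[160:360,210:410],None,fx=3,fy=3))
```

```text
[0.46673966 0.25300366 0.10060582] 34.14626388008442 4.825
```

View pics/s1c.png

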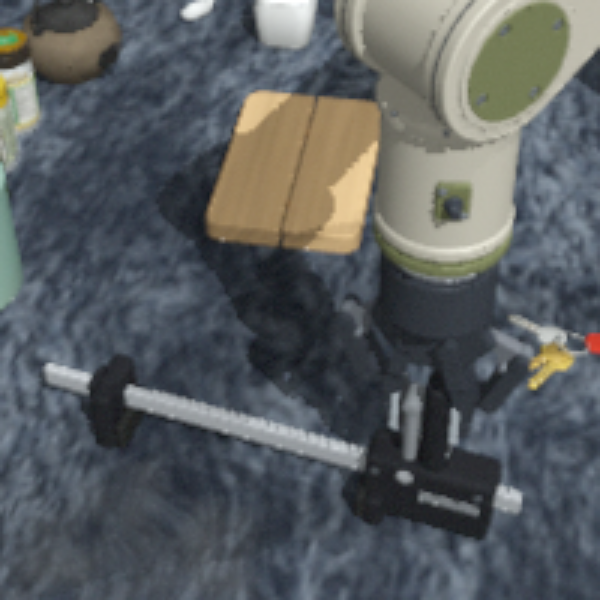

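The crop shows both fingers on the grip and trigger at about (425,420), with the trigger squeezed home (34 mm). Next I lift and check how it hangs.

Emit:
servo_tool --pt "0.3 0 0 -0.01 0 0 0" --pt "0.3 0 0 -0.03 0 0 0" --pt "0.3 0 0 -0.05 0 0 0" --pt "0.3 0 0 -0.065 0 0 0" --pt "0.3 0 0 -0.065 0 0 0" --pt "0.3 0 0 -0.065 0 0 0"

```text
clock: 5.62
position: [0.4648, 0.2515, 0.1628]
ee_rot: [0.997, -0.075, -0.0, 0.0]
ft_force: [-0.3, -0.7, -6.7]
grip_width: 0.4
```

Run:
```python
from h import *
o=monitor.get_obs(); print(o["position"],o["grip_width"]*85,o["clock"],o["ft_force"],o["torque"])
p,d,T=shot("side","s2"); w,_=cloud("s2"); x,y,z=np.moveaxis(w,-1,0)
for a in np.arange(.50,.78,.02):
    m=(x>a)&(x<a+.02)&(y>.15)&(y<.3)&(z>.02)&(z<.2); Q=w[m]
    if len(Q)>4: print(round(a,2),len(Q),np.round(np.percentile(Q[:,1:],[5,50,95],axis=0),3).tolist())
w,_=cloud("side0");x,y,z=np.moveaxis(w,-1,0)
for b in np.arange(-.3,.3,.04):
    m=(x>.7)&(x<1)&(y>b)&(y<b+.04)&(z>.05)&(z<.3); Q=x[m]
    if len(Q)>6: print("obst y",round(b,2),np.percentile(Q,3).round(3))
```

```text
[0.46480284 0.2514605  0.16278084] 33.97061063104647 5.625 [-0.31765911 -0.7381198  -6.73805278] [-0.00111548  0.21019207  0.09636346]
0.5 154 [[0.237, 0.073], [0.253, 0.102], [0.263, 0.129]]
0.52 72 [[0.234, 0.098], [0.238, 0.11], [0.241, 0.116]]
0.54 72 [[0.229, 0.098], [0.235, 0.11], [0.238, 0.115]]
0.56 68 [[0.227, 0.098], [0.232, 0.109], [0.235, 0.115]]
0.58 69 [[0.224, 0.099], [0.229, 0.11], [0.232, 0.117]]
0.6 72 [[0.221, 0.098], [0.226, 0.109], [0.229, 0.116]]
0.62 64 [[0.217, 0.097], [0.223, 0.109], [0.226, 0.116]]
0.64 68 [[0.215, 0.097], [0.22, 0.109], [0.223, 0.114]]
0.66 63 [[0.212, 0.098], [0.217, 0.109], [0.219, 0.115]]
0.68 169 [[0.192, 0.069], [0.214, 0.095], [0.231, 0.115]]
0.7 289 [[0.194, 0.072], [0.227, 0.113], [0.233, 0.122]]
0.72 52 [[0.2, 0.092], [0.207, 0.111], [0.228, 0.118]]
0.74 61 [[0.199, 0.096], [0.204, 0.107], [0.207, 0.112]]
0.76 19 [[0.196, 0.099], [0.203, 0.108], [0.205, 0.112]]
obst y -0.3 0.858
obst y -0.26 0.852
obst y -0.22 0.845
obst y -0.18 0.907
obst y -0.14 0.91
obst y -0.1 0.907
obst y -0.06 0.896
obst y -0.02 0.9
obst y 0.02 0.852
obst y 0.06 0.844
obst y 0.1 0.85
obst y 0.14 0.855
obst y 0.18 0.709
obst y 0.22 0.723
```

The clamp is level and 62 mm up, and the path is clear: bar tip at 0.80, obstacles at 0.844 or beyond. Carrying it over the board.

Emit:
servo_tool --pt "0.3 0.004 0.015 0 0 0 -1" --pt "0.3 0.012 0.05 0 0 0 -2" --pt "0.3 0.02 0.09 0 0 0 -3" --pt "0.3 0.03 0.13 0 0 0 -4" --pt "0.3 0.038 0.17 0 0 0 -5" --pt "0.3 0.046 0.21 0 0 0 -6" --pt "0.3 0.055 0.25 0 0 0 -7" --pt "0.3 0.065 0.29 0 0 0 -8" --pt "0.3 0.073 0.325 0 0 0 -9" --pt "0.3 0.078 0.352 0 0 0 -9.4" --pt "0.3 0.081 0.368 0 0 0 -9.4" --pt "0.3 0.081 0.368 0 0 0 -9.4" --pt "0.3 0.081 0.368 0 0 0 -9.4"

```text
clock: 7.3
position: [0.4902, -0.1226, 0.1632]
ee_rot: [1.0, 0.008, -0.0, -0.0]
ft_force: [0.8, 0.5, -6.5]
grip_width: 0.402
```

```bash
cat > clampchk.py <<'E'
from h import *
import sys
fn=sys.argv[1]; zo=float(sys.argv[2])
o=monitor.get_obs(); print(o["position"].round(4),R.from_quat(o["ee_rot"]).as_matrix()[:2,0].round(3),"w",round(o["grip_width"]*85,1),o["clock"],o["ft_force"].round(1))
for c in("side","wrist"):
    p,d,T=shot(c,fn+c); w,_=cloud(fn+c); x,y,z=np.moveaxis(w,-1,0)
    m=(z>zo+.044)&(z<zo+.058)&(x>.56)&(x<.66)&(y>-.2)&(y<0); Q=w[m]
    if len(Q)>20: print(c,"bar fit",np.polyfit(Q[:,0]-.63,Q[:,1],1).round(4),"z",np.percentile(Q[:,2],[5,50,95]).round(3))
    m=(z>zo+.058)&(z<zo+.085)&(x>.57)&(x<.8)&(y>-.2)&(y<-.03); Q=w[m]
    if len(Q)>20: print(c,"farjaw top x,y",np.percentile(Q[:,:2],[3,50,97],axis=0).round(4).tolist())
    f=p.astype(int); m=(z>.013)&(z<.028)&(x>.5)&(x<.76)&(y>-.26)&(y<.02)&(f[...,2]-f[...,0]>20)
    r=cv2.minAreaRect(w[m][:,:2].astype(np.float32)*1000); print(c,"board",np.round(r[0],1),np.round(r[1],1),round(r[2],2),m.sum(), np.percentile(x[m],[1,99]).round(4))
cv2.imwrite(f"pics/{fn}.png",np.vstack([cv2.resize(cv2.imread(f"pics/{fn}side.png")[120:320,200:440],(480,400)),cv2.resize(cv2.imread(f"pics/{fn}wrist.png")[0:270],(480,200))]))
E
python3 clampchk.py a .062
```

```text
[ 0.4902 -0.1226  0.1632] [1.    0.016] w 34.1 7.3 [ 0.8  0.5 -6.5]
side bar fit [ 0.0055 -0.1237] z [0.107 0.112 0.116]
side farjaw top x,y [[0.7304, -0.1456], [0.7384, -0.121], [0.7448, -0.1004]]
side board [ 629.8 -119. ] [144.2 211.8] 0.94 2271 [0.5585 0.6995]
wrist bar fit [ 0.0132 -0.1216] z [0.108 0.114 0.116]
wrist board [ 631.8 -119.2] [145.1 209.9] 1.14 36563 [0.5596 0.7007]
```

View pics/a.png

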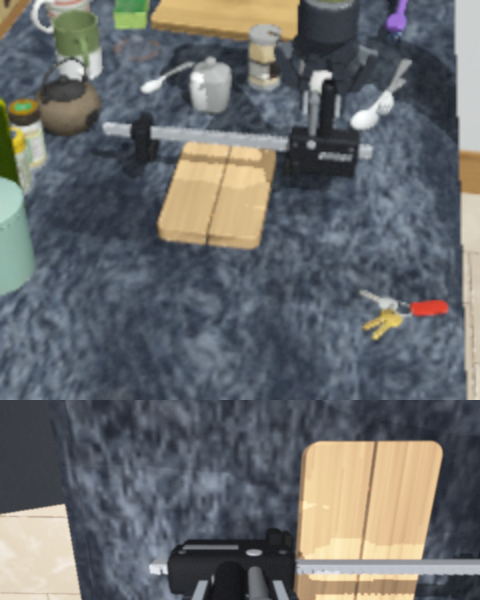

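The picture shows the bar level across the board's middle at (210,135), with the head and far jaw clear of both edges by about 20 mm. Lowering now.

Emit:
servo_tool --pt "0.3 0 0.0 0.015 0 0 0" --pt "0.3 0 0 0.035 0 0 0" --pt "0.3 0 0 0.05 0 0 0" --pt "0.3 0 0 0.058 0 0 0" --pt "0.3 0 0 0.062 0 0 0" --pt "0.3 0 0 0.062 0 0 0"

```text
clock: 8.15
position: [0.4906, -0.1242, 0.1017]
ee_rot: [1.0, 0.007, 0.001, 0.0]
ft_force: [-0.4, -0.4, -4.1]
grip_width: 0.4
```

Emit:
servo_tool --pt "0.3 0 0 0.0015 0 0 0" --pt "0.6 0.004 0 0.0015 0 0 0" --pt "0.8 0.007 0 0.0015 0 0 0" --pt "1 0.01 0 0.0015 0 0 0" --pt "1 0.01 0 0.0015 0 0 0" --pt "1 0.01 0 0.0015 0 0 0" --pt "0.6 0.009 0 0.0015 0 0 0" --pt "0.5 0.006 0 0.0015 0 0 0" --pt "0.3 0.003 0 0.0015 0 0 0" --pt "0.3 0 0 0.0015 0 0 0" --pt "0.3 0 0 0.0015 0 0 0" --pt "0.3 0 0 0.0015 0 0 0" --grip_force 25

```text
clock: 9.65
position: [0.4915, -0.1244, 0.101]
ee_rot: [1.0, 0.007, 0.002, 0.0]
ft_force: [1.9, -0.3, 7.4]
grip_width: 0.407
```

```bash
python3 clampchk.py b 0
```

```text
[ 0.4915 -0.1244  0.101 ] [1.    0.014] w 34.6 9.65 [ 1.9 -0.3  7.4]
side bar fit [ 0.0211 -0.1254] z [0.045 0.051 0.056]
side farjaw top x,y [[0.724, -0.1457], [0.7313, -0.1219], [0.7453, -0.1002]]
side board [ 630.2 -120.7] [144.9 213.2] 0.98 2003 [0.5583 0.6997]
wrist bar fit [ 0.0154 -0.1235] z [0.046 0.053 0.055]
wrist board [ 631.5 -119.6] [144.8 210.7] 1.23 53716 [0.5594 0.7001]
```

View pics/b.png

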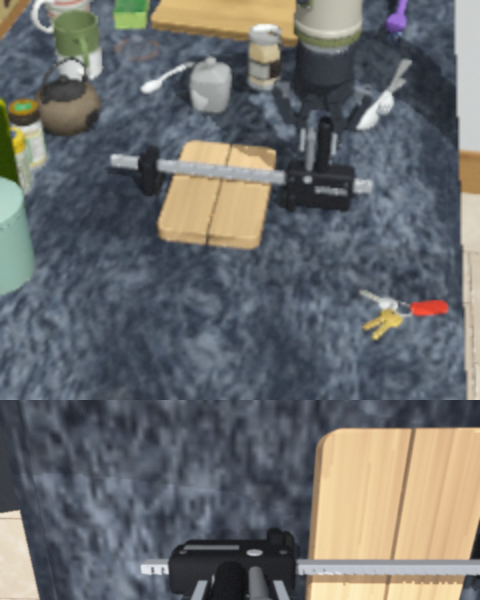

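The bar has drawn in (the tail is longer) and the clamp is standing over the board's middle. Pumping twice more, sliding the clamp slightly towards the board so it is centred.

Emit:
servo_tool --pt "0.7 0.005 0 0 0 0 0" --pt "1 0.01 0 0 0 0 0" --pt "1 0.01 0 0 0 0 0" --pt "1 0.01 0 0 0 0 0" --pt "0.6 0.009 0 0 0 0 0" --pt "0.5 0.006 0 0 0 0 0" --pt "0.3 0.003 0 0 0 0 0" --pt "0.3 0.003 0 0 0 0 0" --pt "0.3 0.006 0 0 0 0 0" --pt "0.3 0.01 0 0 0 0 0" --pt "0.7 0.015 0 0 0 0 0" --pt "1 0.02 0 0 0 0 0" --pt "1 0.02 0 0 0 0 0" --pt "1 0.02 0 0 0 0 0" --pt "0.6 0.019 0 0 0 0 0" --pt "0.5 0.016 0 0 0 0 0" --pt "0.3 0.013 0 0 0 0 0" --pt "0.3 0.01 0 0 0 0 0" --pt "0.3 0.01 0 0 0 0 0" --pt "0.3 0.01 0 0 0 0 0"

```text
clock: 12.25
position: [0.5013, -0.1243, 0.1009]
ee_rot: [1.0, 0.007, 0.001, 0.0]
ft_force: [0.6, 0.5, 8.4]
grip_width: 0.407
```

```bash
python3 clampchk.py c 0
```

```text
[ 0.5013 -0.1243  0.1009] [1.    0.014] w 34.6 12.25 [0.6 0.5 8.4]
side bar fit [ 0.0077 -0.1263] z [0.045 0.051 0.055]
side farjaw top x,y [[0.7174, -0.1478], [0.7265, -0.1233], [0.739, -0.1025]]
side board [ 630.  -120.8] [144.7 218.3] 1.27 1995 [0.5584 0.6995]
wrist bar fit [ 0.013  -0.1243] z [0.046 0.053 0.055]
wrist board [ 631.8 -119.2] [145.1 210.1] 1.05 54325 [0.5595 0.7005]
```

Emit:
servo_tool --pt "0.7 0.005 0 0 0 0 0" --pt "1 0.01 0 0 0 0 0" --pt "1 0.01 0 0 0 0 0" --pt "1 0.01 0 0 0 0 0" --pt "0.6 0.009 0 0 0 0 0" --pt "0.5 0.006 0 0 0 0 0" --pt "0.3 0.003 0 0 0 0 0" --pt "0.3 0.001 0 0 0 0 0" --pt "0.3 0.001 0 0 0 0 0" --pt "0.3 0.001 0 0 0 0 0" --pt "0.7 0.005 0 0 0 0 0" --pt "1 0.01 0 0 0 0 0" --pt "1 0.01 0 0 0 0 0" --pt "1 0.01 0 0 0 0 0" --pt "0.6 0.009 0 0 0 0 0" --pt "0.5 0.006 0 0 0 0 0" --pt "0.3 0.003 0 0 0 0 0" --pt "0.3 0.001 0 0 0 0 0" --pt "0.3 0.001 0 0 0 0 0" --pt "0.3 0.001 0 0 0 0 0"

```text
clock: 14.85
position: [0.5029, -0.1243, 0.1016]
ee_rot: [1.0, 0.007, 0.002, 0.001]
ft_force: [0.5, -0.6, 10.4]
grip_width: 0.407
```

```bash
python3 clampchk.py d 0
```

```text
[ 0.5029 -0.1243  0.1016] [1.    0.014] w 34.6 14.85 [ 0.5 -0.6 10.4]
side bar fit [ 0.0043 -0.1264] z [0.045 0.051 0.056]
side farjaw top x,y [[0.7037, -0.1469], [0.7119, -0.1226], [0.7205, -0.1031]]
side board [ 626.1 -121.7] [142.3 215.7] 0.67 1993 [0.5558 0.6941]
wrist bar fit [ 0.0151 -0.1243] z [0.046 0.052 0.055]
wrist board [ 629.4 -119.2] [145.4 209.2] 0.78 52299 [0.5573 0.6946]
```

View pics/d.png

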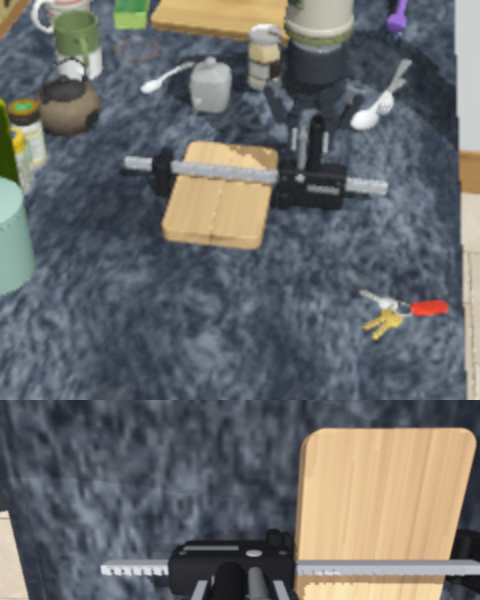

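The far jaw has met the board's edge and pushed it, and the seam already looks nearly shut. The near pad is a few mm from the near edge. One stroke at a time from here.

Emit:
servo_tool --pt "0.7 0.005 0 0 0 0 0" --pt "1 0.01 0 0 0 0 0" --pt "1 0.01 0 0 0 0 0" --pt "1 0.01 0 0 0 0 0" --pt "0.6 0.009 0 0 0 0 0" --pt "0.5 0.006 0 0 0 0 0" --pt "0.3 0.003 0 0 0 0 0" --pt "0.3 0 0 0 0 0 0" --pt "0.3 0 0 0 0 0 0" --pt "0.3 0 0 0 0 0 0" --pt "0.3 0 0 0 0 0 0" --grip_force 25

```text
clock: 16.32
position: [0.5036, -0.1242, 0.1017]
ee_rot: [1.0, 0.007, 0.003, 0.001]
ft_force: [4.6, 1.3, 7.1]
grip_width: 0.409
```

It went home again (34.8 mm), so pumping once more. It should stop short this time.

Emit:
servo_tool --pt "0.7 0.005 0 0 0 0 0" --pt "1 0.01 0 0 0 0 0" --pt "1 0.01 0 0 0 0 0" --pt "1 0.01 0 0 0 0 0" --pt "0.6 0.009 0 0 0 0 0" --pt "0.55 0.008 0 0 0 0 0" --pt "0.3 0.006 0 0 0 0 0" --pt "0.3 0.005 0 0 0 0 0" --pt "0.3 0.005 0 0 0 0 0" --pt "0.3 0.005 0 0 0 0 0" --pt "0.3 0.005 0 0 0 0 0" --grip_force 25

```text
clock: 17.7
position: [0.5077, -0.1241, 0.1015]
ee_rot: [1.0, 0.007, 0.002, 0.001]
ft_force: [-1.0, 0.7, 10.0]
grip_width: 0.519
```

```bash
python3 clampchk.py e 0
python3 - <<'E'
from h import *
p=cv2.imread("pics/ewrist.png"); s=cv2.imread("pics/eside.png")
cv2.imwrite("pics/e2.png",np.vstack([cv2.resize(s[170:260,240:420],(600,300),interpolation=cv2.INTER_CUBIC),cv2.resize(p[0:280,100:640],(600,300))]))
E
```

```text
[ 0.5077 -0.1241  0.1015] [1.    0.014] w 44.1 17.7 [-1.   0.7 10. ]
side bar fit [ 0.0055 -0.1263] z [0.045 0.051 0.056]
side farjaw top x,y [[0.6945, -0.149], [0.7031, -0.1226], [0.7152, -0.1033]]
side board [ 620.  -121.1] [143.3 215.4] 1.61 1980 [0.5496 0.6871]
wrist bar fit [ 0.0151 -0.1243] z [0.046 0.053 0.055]
wrist farjaw top x,y [[0.6958, -0.1476], [0.6977, -0.1423], [0.6993, -0.1322]]
wrist board [ 621.  -117.2] [206.9 144.7] 89.8 49899 [0.5507 0.6879]
```

View pics/e2.png

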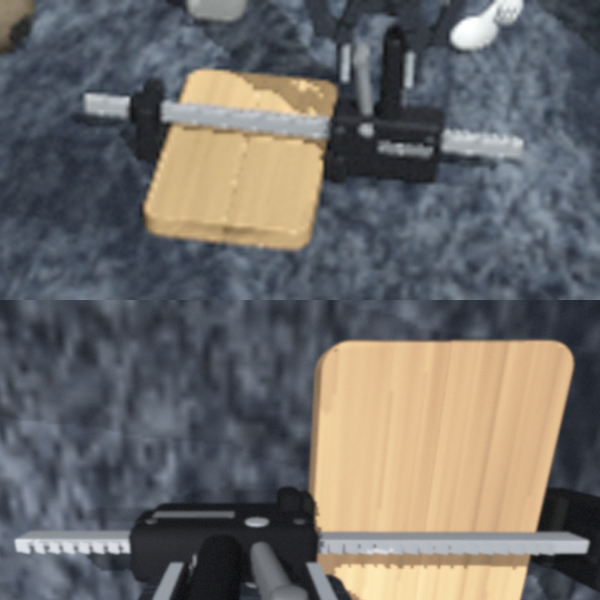

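The trigger stopped at 44 mm, well short of home. The seam line has closed, and both jaws bear on the edges at (330,140) and (160,130) in the upper half of the picture. I'll raise the grip moderately to 29 N (roughly 32 N at the pads, well under 60) and let it settle.

Emit:
servo_tool --pt "0.3 0 0 0 0 0 0" --pt "0.3 0 0 0 0 0 0" --pt "0.3 0 0 0 0 0 0" --pt "0.3 0 0 0 0 0 0" --pt "0.3 0 0 0 0 0 0" --pt "0.3 0 0 0 0 0 0" --pt "0.3 0 0 0 0 0 0" --pt "0.3 0 0 0 0 0 0" --grip_force 29

```text
clock: 18.8
position: [0.5076, -0.1241, 0.1016]
ee_rot: [1.0, 0.007, 0.002, 0.001]
ft_force: [-3.2, 0.0, 12.4]
grip_width: 0.506
```

```bash
python3 -c "
from h import *
print(monitor.get_obs()['grip_width']*85); print(ticket.hand_in())"
```

```text
43.01566574918624
the job is handed in; nothing more can be done
None
```

The clamp is set over the board across the seam, and the job was handed in at about 19 s with the trigger still held squeezed at 29 N of grip. It sits about 5 mm from mid-length, grip on the robot's side, a jaw outside each long edge, standing on the worktop.

- **Tightness:** I pumped until the trigger stopped short of home, at 43 mm over grip and trigger (fully home is about 34.6 mm). By the figures in the task, 29 N of grip presses the pads with roughly 32 N. That is below the 60 N denting limit, but pad force was not measured directly.
- **Seam:** In the last side and wrist pictures the seam gap looks closed and both jaws bear on the edges. The depth fit of the board's width (143 to 145 mm) was too coarse to confirm closure by number.
- **Board and hand:** The board slid about 10 mm towards the robot during pumping. The hand presses down on the clamp with about 12 N.
- **Other things:** I touched nothing else, and nothing in the last pictures looks disturbed.

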